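# Spin a dish turntable and brake it on its mark

## Task

Check the free-running culture-dish turntable: flick one of the black finger posts so that the white platter spins counterclockwise (seen from above, as the arrows show) and runs by itself, untouched, for at least two full turns. Then, while it is still turning, brake it with a fingertip pressed on the flat white ring between dish and posts, so that it stops with its red line inside the green arc on the base, and take the finger away. It must stop right there the first time, without being flicked again or pushed into place; do not touch the dish, do not shift or lift the turntable, and leave the things standing round it alone.

Things in the scene. Friction and masses are not known exactly. Their poses are not given: they have to be found in the camera images.
- turntable: grey round turntable base, 228 mm across and 34 mm high, about 3 kg, standing loose on the bench; origin at the centre of its underside, z up; the platter turns about its z axis. A 30-degree-wide green arc is painted on its ledge, centred in the base's -x direction, just outside the platter; white arrows show counterclockwise
- platter_top (a point): centre of the platter's flat top face, on the turning axis, 50 mm above the bench. White platter 180 mm across, 12 mm thick. A closed clear culture dish 60 mm across stands 15 mm high in its middle; between the dish (radius 30 mm) and the posts (inner edge at radius 75 mm) the white ring is flat and free, to be braked by a fingertip from above
- red_mark (a point): outer end of the red radial line on the platter's top, 84 mm from the axis; turns with the platter
- green_arc (a point): point fixed to the base, 84 mm from the axis at platter-top height, in front of the middle of the green arc; the red mark coincides with it when exactly on the mark. The arc reaches 15 degrees either side (22 mm along the chord at this radius)
- post_0 (a point): a black upright finger post on the platter, 10 mm thick, round, rising 26 mm above the platter's top, its axis 80 mm from the turning axis; this point lies 13 mm above the platter's top. The three posts stand 120 degrees apart: post_0 opposite the red line, the others 60 degrees either side of it; turns with the platter
- post_1 (a point): second black post, same shape
- post_2 (a point): third black post, same shape
- platter (a joint): angle of the platter in rad, growing counterclockwise and counted on over full turns without limit; a multiple of 2 pi when the red line is at the middle of the green arc. Free bearing: left alone it loses half its speed in about 4 to 7 s and finally stops anywhere; a fingertip pressed on it at some 5 N stops it within about 0.1 s
- small_bottle: small clear bottle with blue cap, 69 mm across, 117 mm high, loose bystander; origin at the centre of its underside
- white_cap_vial: small clear jar with white cap, 57 mm across, 101 mm high, loose bystander; origin at the centre of its underside
- carton: small white and blue carton, 34x79x46 mm, loose bystander; origin at the centre of its underside
- marker: green marker pen standing upright, 25 mm across, 112 mm high, loose bystander; origin at the centre of its underside
There are look-alikes about, which are no part of the job. Leave any turquoise look-alike of the turntable alone.

How it is judged:
On the way, in this order (a step that is already met when the one before it is completed fails the run):
1. the platter spins counterclockwise by itself at over 1.5 rad/s, nothing touching it (velocity of joint platter above 1.5 rad/s and contact force between platter and the fingers below 0.1 N), for 0.2 s.
2. it has run two full turns and is still turning freely (value of joint platter above 9.9 rad and velocity of joint platter above 0.1 rad/s and contact force between platter and the fingers below 0.1 N), for 0.05 s.
3. a fingertip holds the platter stopped, red line inside the green arc (contact force between platter and the fingers above 0.3 N and distance between red_mark and green_arc below 0.022 m and velocity of joint platter between -0.05 and 0.05 rad/s), for 0.1 s.
At the end, for the whole second after the job is handed in: the platter rests, after at least two full turns, with the outer end of its red line within 22 mm (15 degrees) of the middle of the green arc; the turntable stands level within 20 mm of where it stood (distance between red_mark and green_arc below 0.022 m and value of joint platter above 9.9 rad and velocity of joint platter between -0.03 and 0.03 rad/s and linear speed of turntable below 0.01 m/s and distance of turntable from where it was at the start of the episode below 0.02 m and angle between turntable's own z axis and vertical below 0.03 rad); the robot touches nothing.
It fails at once if after the flick, the platter is touched again before it has run two full turns by itself, or a post is touched at all (second flick, blocking, pushing) ((value of joint platter between 1.2 and 9.9 rad and contact force between platter and the fingers above 0.2 N) or (value of joint platter above 1.2 rad and contact force between posts and the arm above 0.2 N) or (value of joint platter above 1.2 rad and contact force between posts and the fingers above 0.2 N)).
It fails at once if the platter comes to rest with the red line outside the green arc (value of joint platter above 1.2 rad and velocity of joint platter below 0.02 rad/s and distance between red_mark and green_arc above 0.022 m).
It fails at once if the dish is touched (contact force between dish and anything else above 0.3 N).
It fails at once if the turntable is lifted or shifted (distance of turntable from where it was at the start of the episode above 0.03 m or height (world z) of turntable above 0.008 m).
It fails at once if a bystander is moved or lifted (distance of any of small_bottle, white_cap_vial, carton, marker from where it was at the start of the episode above 0.015 m).
It also fails if it takes over 67 s, if anything falls off the work surface, if the arm or the gripper's body presses on something with over 40 N, if the wrist force passes 120 N, or if a joint passes its speed limit or range.

## Robot

A 6-joint arm with a two-finger parallel gripper is mounted at the origin on a cart in front of the work surface, level with it; the furniture and walls round the work are solid. World frame = base frame: x ahead of the robot, y to its left, z up, the work surface at z = 0. Lengths are in m, angles in rad, forces in N, time in s.
With the tool pointing down it reaches from about 0.325 to 0.9 m from the base axis. Payload 6.1 kg.
Tool frame: the origin (TCP) lies at the very end of the fingers, on their centre line; the grasp point (between the pads) lies 19 mm behind it (manip.tcp_to_grasp is the distance from the TCP to the grasp point, in m); z points along the fingers, y is the direction in which the jaws open and shut (so a half turn about z gives the same grasp; the last joint's range is limited). The gripper opens to 85 mm and grips with 20 to 120 N. Pads are 22 mm wide; open, the fingers measure 114 mm over their backs; the gripper's body (76 mm by 85 mm) begins 54 mm behind the grasp point. The pads swing forward as they close: fully open they stand 13 mm farther back than shut.
Start: joints at [-1.369, 0.22, 1.526, -0, 1.395, -0.126], TCP at [0.201, -0.592, 0.231] pointing down, gripper open.
Joint ranges: [-2.98, 2.98], [-0.91, 2.08], [0.09, 2.57], [-1.24, 4.39], [0.2, 2.65], [-2.68, 2.68]. Speed limits (rad/s): [2.57, 2.57, 3.01, 3.14, 3.14, 3.14].

## Interface

Orientations are given as [roll, pitch, yaw] about the fixed x, y, z axes, in that order (R = Rz(yaw) Ry(pitch) Rx(roll)).
In Python, from plant import manip, viewer gives the robot as it stands. The module is installed in compiled form; this text tells all that it offers.
- The arm moves only by the tool carry_out, never from a script. Its arguments are lists of equal length, an entry for each row: "travel": the shift along the world's x, y, z each as a share of 300 mm, from -1 to 1, a list of three; "delta_rot": the turn, a rotation vector about the world's x, y, z each as a share of 60 degrees, from -1 to 1, a list of three. A call has 1 to 5 rows; each row is the pose to reach, as a shift and turn from the pose commanded when the call began; what a row does not reach only later rows make up. A row lasts 1/12 s, in which the tool goes at most 41.7 mm and 7.16 degrees, less where a joint would pass 70% of its speed; a pose out of reach is approached as far as the arm can. A call with a number of a shift or a turn outside -1 to 1 is refused whole. A call with a gripper value outside its range is refused whole. "fingers" is the closure, from 0 (fully open) to 1 (shut), set as the call begins (left out, the last holds). The fingers move at their own pace and stop on an object; "squeeze" is the grip in N (left out, the last holds). Time passes only in rows, so rows that repeat a pose let the fingers close. It gives the time, the measured TCP pose, the force and the opening at its end, in the units of the state.
- manip.state(): the state, without advancing time (a new reading comes with each control period).
- viewer.camera(name): name is "side" or "top"; returns the picture (420x560x3 uint8, red, green, blue); there is no depth.
- viewer.get_calibration(name): a dict with "fx", "fy", "cx", "cy" (pixels), "extrinsics" (4x4, takes a point from world to camera coordinates). Camera axes: x right, y down, z forward; pixel columns grow to the right and rows downward; lengths in m; the calibration is good to about 2 mm. A picture is of the moment at which its call begins. get_calibration takes no time and is no camera call.
- manip.close_job(): hands the job in, once; it reports no verdict.
The state is a dict: "time_s": time; "joint_pos": joint angles; "joint_velocities": joint speeds; "effort": joint torques, N m; "tcp_pos": TCP position; "eef_rot": TCP orientation; "ft_force": force on the tool from outside, world axes, zero at the start; "torque": the same for the moment, N m; "opening": opening from 0.0 (shut) to 1.0 (fully open).
Only numpy, scipy, OpenCV 4.12 (cv2) and the standard library are available. Lean on these libraries where they do the work, as an engineer would, in place of code of your own. Each camera call takes 0.05 s, during which the arm holds its last target. There are 200 camera calls.

## Working session

There is one attempt and no reset: what is moved stays moved. The work goes in short steps, Python scripts to look and compute and a tool call to move; the robot and the scene stay as the last step left them, time stands still between calls to the robot, and variables do not carry over. Pictures are saved under pics/ and viewed, about 8 in all and at most 12, crops included, and the job is handed in when it is done.

Besides the shell and the picture viewer there is one more tool, called after "Emit:" by a JSON object that holds its "op" and its "data", one argument or row to a line. carry_out: Moves the arm, as the interface text tells. Its arguments: {"type":"object","properties":{"travel":{"type":"array"},"delta_rot":{"type":"array"},"fingers":{"type":"number"},"squeeze":{"type":"number"}},"required":["travel","delta_rot"]}

```bash
mkdir -p pics
python3 - <<'E'
from plant import manip, viewer
import cv2,numpy as np
for n in("top","side"):
    cv2.imwrite(f"pics/{n}0.png",viewer.camera(n)[:,:,::-1]); c=viewer.get_calibration(n); print(n,c["fx"],c["fy"],c["cx"],c["cy"]);print(np.round(c["extrinsics"],4).tolist())
print(manip.state())
E
```

```text
top 405.818634495891 405.818634495891 279.537850366432 205.5756833370797
[[-0.0104, -0.9997, -0.0233, 0.1011], [-0.9909, 0.0134, -0.1338, 0.62], [0.1341, 0.0217, -0.9907, 1.2407], [0.0, 0.0, 0.0, 1.0]]
side 522.4619261464293 522.4619261464293 281.9730641571281 210.13082793355764
[[-0.8981, -0.4397, -0.0027, 0.582], [-0.2742, 0.5647, -0.7784, 0.1767], [0.3438, -0.6984, -0.6278, 1.4538], [0.0, 0.0, 0.0, 1.0]]
{'time_s': 0.1, 'joint_pos': array([-1.36907853e+00,  2.21175474e-01,  1.52749132e+00, -1.95692893e-06,
        1.39471092e+00, -1.26091532e-01]), 'joint_velocities': array([ 0.00071593, -0.00161937, -0.00398591, -0.00045787,  0.00039013,
       -0.00052377]), 'effort': array([ 2.64786351e-03, -4.98243248e+01, -3.90547264e+01, -9.01694966e-05,
        5.69873766e-03,  4.53094594e-05]), 'tcp_pos': array([ 0.20112146, -0.59117843,  0.23029402]), 'eef_rot': array([-3.13982152e+00, -2.22574194e-04,  3.27809477e-01]), 'ft_force': array([-0.12874772, -0.17281553, -0.41548994]), 'torque': array([ 0.00347422, -0.02149934,  0.02453861]), 'opening': 0.9984526584690433}
```

View pics/top0.png

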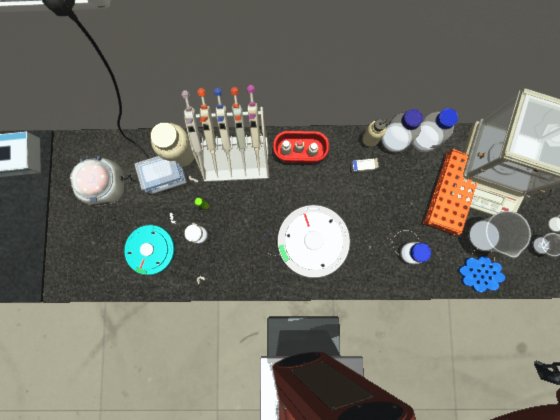

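View pics/side0.png

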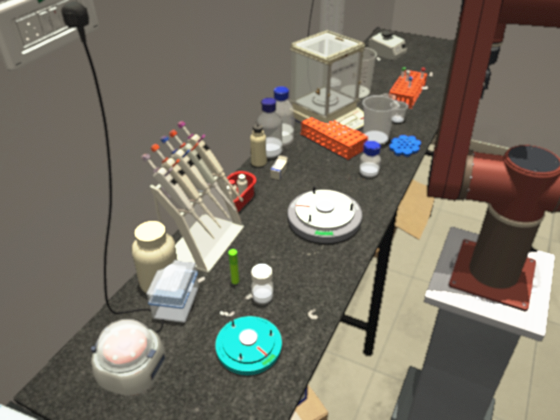

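White turntable is at top (314,241); the turquoise look-alike is at (149,250) and I'll leave it alone. The red line end is near (305,214), the green arc near (284,253) and the bottle at (415,253). I'll check this in a close crop.

```bash
cat > h.py <<'E'
from plant import manip, viewer
import cv2,numpy as np
def cal(n):
    c=viewer.get_calibration(n); return c["fx"],c["fy"],c["cx"],c["cy"],np.array(c["extrinsics"])
def unproj(n,u,v,z):
    fx,fy,cx,cy,E=cal(n); R,t=E[:3,:3],E[:3,3]
    d=R.T@np.array([(u-cx)/fx,(v-cy)/fy,1]); o=-R.T@t
    return o+d*(z-o[2])/d[2]
def proj(n,P):
    fx,fy,cx,cy,E=cal(n); p=E[:3,:3]@np.array(P)+E[:3,3]
    return fx*p[0]/p[2]+cx, fy*p[1]/p[2]+cy
E
python3 - <<'E'
from h import *
im=cv2.imread("pics/top0.png").astype(int); b,g,r=im[...,0],im[...,1],im[...,2]
sub=np.zeros(b.shape,bool); sub[195:290,265:362]=1
# base+platter outline fit (bright)
gr=(r+g+b)/3
for nm,m,z in(("red",(r-g>60)&(r-b>60)&sub,.05),("green",(g-r>50)&(g-b>50)&sub,.034),("dark",(gr<70)&sub,.076)):
    n,l,s,c=cv2.connectedComponentsWithStats(m.astype(np.uint8))
    for i in range(1,n):
        if s[i,4]<400: print(nm,s[i],np.round(c[i],1),np.round(unproj("top",*c[i],z),3))
m=((gr>95)&sub).astype(np.uint8)
n,l,s,c=cv2.connectedComponentsWithStats(m);i=1+np.argmax(s[1:,4])
cn=max(cv2.findContours((l==i).astype(np.uint8),0,1)[0],key=len)
P=np.array([unproj("top",*p[0],.034)[:2]for p in cn])
(x,y),R=cv2.minEnclosingCircle(P.astype(np.float32));print("outline",x,y,R,cv2.fitEllipse(P.astype(np.float32)))
for nm,p,z in(("bottle",(415,253),.06),("carton",(365,165),.046),("vial",(196,233),.09),("red rack",(301,148),.03)):print(nm,np.round(unproj("top",*p,z),3))
cv2.imwrite("pics/crop.png",cv2.resize(im[190:295,260:365].astype(np.uint8),None,fx=5.7,fy=5.7,interpolation=cv2.INTER_CUBIC))
E
```

```text
red [304 214   6  13  29] [306.3 219.9] [0.574 0.01  0.05 ]
green [279 245  10  17  81] [283.1 252.7] [0.473 0.084 0.034]
dark [330 221   1   1   1] [330. 221.] [ 0.567 -0.061  0.076]
dark [288 235   1   1   1] [288. 235.] [0.526 0.068 0.076]
dark [322 265   1   1   1] [322. 265.] [ 0.434 -0.033  0.076]
outline 0.5106005072593689 -0.010562628507614136 0.11550796031951904 ((0.5102578401565552, -0.011039910838007927), (0.22676128149032593, 0.22757458686828613), 87.55384826660156)
bottle [ 0.467 -0.318  0.06 ]
carton [ 0.747 -0.18   0.046]
vial [0.534 0.347 0.09 ]
red rack [0.811 0.022 0.03 ]
```

View pics/crop.png

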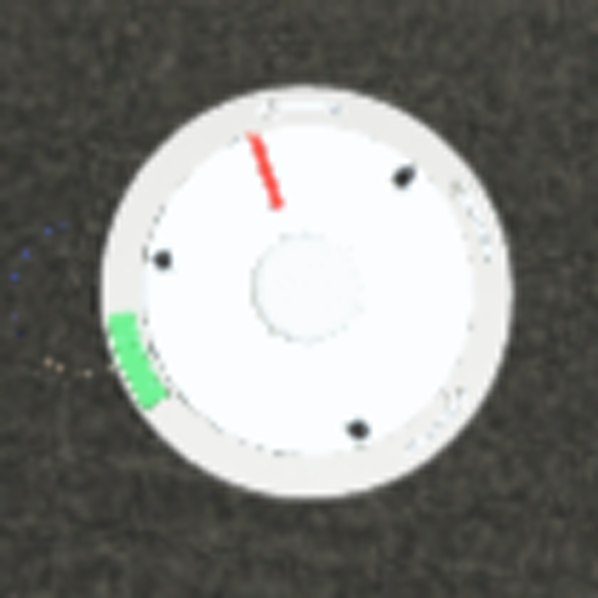

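The crop confirms the white turntable: centre (0.510,-0.011), red line at 18°, green arc at 111° and post_0 at 198.5°, so the joint starts at about -1.62 rad. The tool yaw already lines up with post_0. I'll shut the fingers and approach the ring above the brake point at (0.460,-0.028).

Emit:
{"op": "carry_out", "data": {
  "travel": [
    [0.278,0.605,0],
    [0.278,0.605,0],
    [0.278,0.605,0],
    [0.278,0.605,0],
    [0.278,0.605,0]
  ],
  "delta_rot": [
    [0,0,0],
    [0,0,0],
    [0,0,0],
    [0,0,0],
    [0,0,0]
  ],
  "fingers": 1,
  "squeeze": 20
}}

```text
time_s: 0.52
tcp_pos: [0.2852, -0.4073, 0.2305]
eef_rot: [-3.14, -0.0, 0.328]
ft_force: [0.3, -0.4, 0.1]
opening: 0.301
```

Emit:
{"op": "carry_out", "data": {
  "travel": [
    [0.278,0.605,0],
    [0.278,0.605,0],
    [0.278,0.605,0],
    [0.278,0.605,0],
    [0.278,0.605,0]
  ],
  "delta_rot": [
    [0,0,0],
    [0,0,0],
    [0,0,0],
    [0,0,0],
    [0,0,0]
  ]
}}

```text
time_s: 0.93
tcp_pos: [0.3684, -0.2259, 0.231]
eef_rot: [-3.141, -0.0, 0.328]
ft_force: [-0.0, -0.2, 1.1]
opening: 0.001
```

Emit:
{"op": "carry_out", "data": {
  "travel": [
    [0.306,0.665,0],
    [0.306,0.665,0],
    [0.306,0.665,0],
    [0.306,0.665,0],
    [0.306,0.665,0]
  ],
  "delta_rot": [
    [0,0,0],
    [0,0,0],
    [0,0,0],
    [0,0,0],
    [0,0,0]
  ]
}}

```text
time_s: 1.35
tcp_pos: [0.4553, -0.0373, 0.2312]
eef_rot: [3.141, -0.0, 0.328]
ft_force: [0.7, -0.1, 1.0]
opening: 0.001
```

Emit:
{"op": "carry_out", "data": {
  "travel": [
    [0,0,-0.537],
    [0,0,-0.537],
    [0,0,-0.537],
    [0,0,-0.537],
    [0,0,-0.537]
  ],
  "delta_rot": [
    [0,0,0],
    [0,0,0],
    [0,0,0],
    [0,0,0],
    [0,0,0]
  ]
}}

```text
time_s: 1.77
tcp_pos: [0.4512, -0.0374, 0.0634]
eef_rot: [-3.136, 0.006, 0.328]
ft_force: [0.7, 1.3, -1.0]
opening: 0.0
```

Emit:
{"op": "carry_out", "data": {
  "travel": [
    [0,0,-0.047],
    [0,0,-0.047],
    [0,0,-0.047]
  ],
  "delta_rot": [
    [0,0,0],
    [0,0,0],
    [0,0,0]
  ]
}}

```text
time_s: 2.02
tcp_pos: [0.4544, -0.0393, 0.0559]
eef_rot: [-3.14, 0.002, 0.328]
ft_force: [0.5, -0.5, 0.7]
opening: -0.002
```

Run:
```python
from h import *
s=manip.state(); print(s["time_s"],s["tcp_pos"],s["eef_rot"],s["ft_force"])
im=viewer.camera("side")[:,:,::-1]; t=viewer.camera("top")[:,:,::-1]
a=cv2.resize(im[140:260,260:400],(560,480),interpolation=2); b=cv2.resize(t[190:295,260:365],(240,240),interpolation=2)
c=np.zeros((480,800,3),np.uint8); c[:,:560]=a; c[:240,560:]=b
cv2.imwrite("pics/hover.png",c)
```

```text
2.0167 [ 0.45436454 -0.0393045   0.05591475] [-3.14043286e+00  1.79588918e-03  3.27696057e-01] [ 0.51471528 -0.47914781  0.73325773]
```

View pics/hover.png

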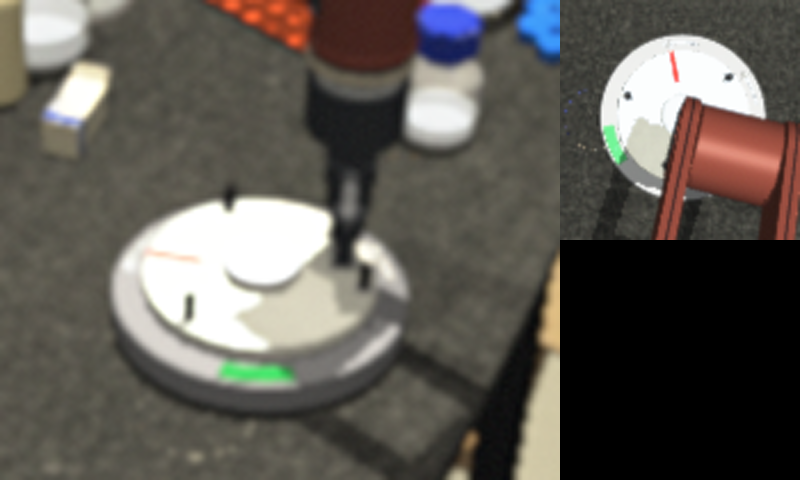

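The finger hovers above the ring beside post_0 and the red line is undisturbed. I'll centre it on the ring, then do a light trial press to learn the contact height and stiffness.

Emit:
{"op": "carry_out", "data": {
  "travel": [
    [0.022,0.038,0],
    [0.022,0.038,0],
    [0.022,0.038,0]
  ],
  "delta_rot": [
    [0,0,0],
    [0,0,0],
    [0,0,0]
  ]
}}

```text
time_s: 2.37
tcp_pos: [0.4625, -0.0282, 0.0572]
eef_rot: [3.141, -0.002, 0.329]
ft_force: [-0.1, -0.5, 0.3]
opening: 0.0
```

Emit:
{"op": "carry_out", "data": {
  "travel": [
    [0,0,-0.022],
    [0,0,-0.022],
    [0,0,-0.022]
  ],
  "delta_rot": [
    [0,0,0],
    [0,0,0],
    [0,0,0]
  ]
}}

```text
time_s: 2.62
tcp_pos: [0.4626, -0.0285, 0.05]
eef_rot: [3.141, -0.002, 0.328]
ft_force: [2.4, 0.3, 3.8]
opening: -0.001
```

Emit:
{"op": "carry_out", "data": {
  "travel": [
    [0,0,-0.005]
  ],
  "delta_rot": [
    [0,0,0]
  ]
}}

```text
time_s: 2.7
tcp_pos: [0.4628, -0.029, 0.0499]
eef_rot: [3.14, -0.001, 0.328]
ft_force: [-8.7, -2.0, 29.9]
opening: 0.002
```

Contact is at z = 0.050, with roughly 20 N/mm of stiffness. Next I lift and go to the flick start, beside post_0 on its clockwise side.

Emit:
{"op": "carry_out", "data": {
  "travel": [
    [0,0,0.12],
    [0,0,0.12],
    [-0.06,0.033,0.12],
    [-0.119,0.066,0.12],
    [-0.119,0.066,0.12]
  ],
  "delta_rot": [
    [0,0,0],
    [0,0,0],
    [0,0,0],
    [0,0,0],
    [0,0,0]
  ]
}}

```text
time_s: 3.12
tcp_pos: [0.4224, -0.007, 0.0827]
eef_rot: [-3.139, 0.004, 0.328]
ft_force: [-1.2, 0.5, 0.0]
opening: 0.003
```

Emit:
{"op": "carry_out", "data": {
  "travel": [
    [0,0,0],
    [0,0,0]
  ],
  "delta_rot": [
    [0,0,0],
    [0,0,0]
  ]
}}

```text
time_s: 3.28
tcp_pos: [0.4264, -0.0086, 0.0841]
eef_rot: [3.141, -0.001, 0.328]
ft_force: [1.0, 0.9, 0.5]
opening: 0.002
```

```bash
cat >> h.py <<'E'
C=np.array([.510,-.011]); G=np.deg2rad(111.3)
def red(tag=None,n="side"):
    """platter angle (mod 2pi, +-pi) from red line in camera n"""
    t=manip.state()["time_s"]; im=viewer.camera(n).astype(int); r,g,b=im[...,0],im[...,1],im[...,2]
    m=(r-g>35)&(r-b>35)
    H,W=m.shape; v,u=np.nonzero(m)
    P=np.array([unproj(n,a,c,.05)[:2] for a,c in zip(u,v)]).reshape(-1,2)-C
    d=np.hypot(*P.T); k=(d>.036)&(d<.09)
    if tag: cv2.imwrite(f"pics/{tag}.png",cv2.resize(im[140:260,260:400,::-1].astype(np.uint8),(560,480),interpolation=2))
    if k.sum()<4: return t,None,k.sum()
    p=P[k].mean(0); a=np.arctan2(p[1],p[0])-G
    return t,(a+np.pi)%(2*np.pi)-np.pi,k.sum()
E
python3 - <<'E'
from h import *
print(red("pre")); print(red(n="top"));print(manip.state()["tcp_pos"])
# green check in side
im=viewer.camera("side").astype(int); r,g,b=im[...,0],im[...,1],im[...,2]
v,u=np.nonzero((g-r>50)&(g-b>50)); P=np.array([unproj("side",a,c,.034)[:2] for a,c in zip(u,v)])-C
d=np.hypot(*P.T);k=(d>.08)&(d<.12); p=P[k].mean(0); print("green",np.rad2deg(np.arctan2(p[1],p[0])),np.hypot(*p))
E
```

```text
Traceback (most recent call last):
  File "h.py", line 18, in red
    P=np.array([unproj(n,a,c,.05)[:2] for a,c in zip(u,v)]).reshape(-1,2)-C
                ~~~~~~^^^^^^^^^^^
  File "h.py", line 6, in unproj
    fx,fy,cx,cy,E=cal(n); R,t=E[:3,:3],E[:3,3]
                  ~~~^^^
  File "h.py", line 4, in cal
    c=viewer.get_calibration(n); return c["fx"],c["fy"],c["cx"],c["cy"],np.array(c["extrinsics"])
ValueError: time passes only in moves, steps and waits
```

```bash
sed -i '1i from functools import lru_cache' h.py; sed -i 's/^def cal/@lru_cache(None)\ndef cal/' h.py
cat > g.py <<'E'
from h import *
print(red("pre")); print(red(n="top"));print(manip.state()["tcp_pos"])
im=viewer.camera("side").astype(int); r,g,b=im[...,0],im[...,1],im[...,2]
v,u=np.nonzero((g-r>50)&(g-b>50)); P=np.array([unproj("side",a,c,.034)[:2] for a,c in zip(u,v)])-C
d=np.hypot(*P.T);k=(d>.08)&(d<.12); p=P[k].mean(0); print("green",np.rad2deg(np.arctan2(p[1],p[0])),np.hypot(*p))
E
python3 g.py
```

```text
(3.3333, None, np.int64(3))
(3.3833, np.float64(1.2574068928932673), np.int64(658))
[ 0.42667161 -0.0086695   0.08412706]
green 110.74604786314627 0.09993845115168608
```

View pics/pre.png

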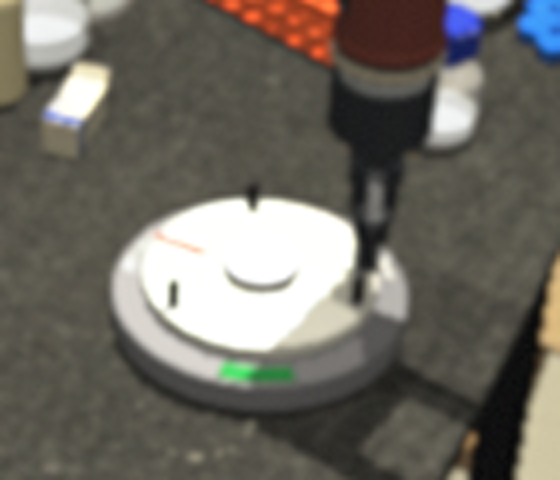

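The trial press nudged the platter slightly clockwise: the red end moved from (148,252) to (157,235) in the crop. I'll tune the detector and check whether the platter is still drifting.

```bash
sed -i 's/m=(r-g>35)&(r-b>35)/m=(r-g>14)\&(r-b>14)\&(r>140)/' h.py
python3 - <<'E'
from h import *
im=viewer.camera("side").astype(int)
for k in range(6):
    t,a,n=red(); print(t,a,n)
print(manip.state()["tcp_pos"])
E
```

```text
3.5333 -2.034990338510955 19
3.5833 -2.0491831413144412 19
3.6333 -2.0491831413144412 19
3.6833 -2.0530896623305095 21
3.7333 -2.0553688691231775 22
3.7833 -2.058422623946968 21
[ 0.42602135 -0.00829814  0.0839323 ]
```

It is drifting slowly clockwise, with post_0 now at about 174°. I'll move further back on its clockwise side and lower there.

Emit:
{"op": "carry_out", "data": {
  "travel": [
    [-0.038,0.13,0],
    [-0.038,0.13,0],
    [-0.038,0.13,-0.04],
    [-0.038,0.13,-0.085],
    [-0.038,0.13,-0.085]
  ],
  "delta_rot": [
    [0,0,0],
    [0,0,0],
    [0,0,0],
    [0,0,0],
    [0,0,0]
  ]
}}

```text
time_s: 4.25
tcp_pos: [0.4127, 0.0312, 0.0565]
eef_rot: [-3.14, 0.003, 0.329]
ft_force: [0.0, -0.4, -0.6]
opening: -0.001
```

Emit:
{"op": "carry_out", "data": {
  "travel": [
    [0,0,0]
  ],
  "delta_rot": [
    [0,0,0]
  ]
}}

```text
time_s: 4.33
tcp_pos: [0.4138, 0.0309, 0.058]
eef_rot: [-3.141, 0.002, 0.328]
ft_force: [0.5, -0.3, -0.1]
opening: 0.002
```

Run:
```python
from h import *
for k in range(3):
    t,a,n=red("pre2"); print(t,a,n)
s=manip.state();print(s["tcp_pos"],s["ft_force"])
ph=a+G+np.pi; print("post0 deg",np.rad2deg(ph), C+.08*np.array([np.cos(ph),np.sin(ph)]), "side px of tcp", proj("side",s["tcp_pos"]))
```

```text
4.3333 -2.08664942664393 22
4.3833 -2.0911284512702175 22
4.4333 -2.0911284512702175 22
[0.41521732 0.03057123 0.05923119] [ 1.05560197 -0.70053572  1.18358746]
post0 deg 171.4871653224883 [0.43088138 0.00084248] side px of tcp (np.float64(348.3875966287576), np.float64(221.68427697275516))
```

View pics/pre2.png

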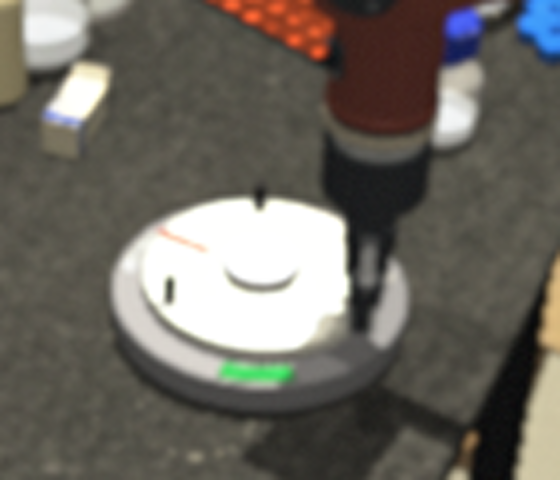

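The post_0 gap is about 13 mm. Flick, then an immediate lift.

Emit:
{"op": "carry_out", "data": {
  "travel": [
    [0.011,-0.032,0],
    [0.0275,-0.082,0],
    [0.053,-0.158,0],
    [0.079,-0.237,0],
    [0.093,-0.278,0]
  ],
  "delta_rot": [
    [0,0,0],
    [0,0,0],
    [0,0,0],
    [0,0,0],
    [0,0,0]
  ]
}}

```text
time_s: 4.9
tcp_pos: [0.444, -0.0555, 0.0595]
eef_rot: [3.14, -0.002, 0.327]
ft_force: [1.3, 0.1, 0.8]
opening: 0.001
```

Emit:
{"op": "carry_out", "data": {
  "travel": [
    [-0.01,0.0,0.13],
    [-0.02,0,0.13]
  ],
  "delta_rot": [
    [0,0,0],
    [0,0,0]
  ]
}}

```text
time_s: 5.07
tcp_pos: [0.4396, -0.0548, 0.1018]
eef_rot: [3.139, -0.004, 0.326]
ft_force: [1.6, -1.2, 0.7]
opening: 0.002
```

Run:
```python
from h import *
for k in range(8):
    t,a,n=red("flick" if k==0 else None); print(t,a,n)
s=manip.state();print(s["tcp_pos"],s["ft_force"])
```

```text
5.0667 -0.24378492884846725 20
5.1167 -0.026490994611545027 26
5.1667 0.18034549587613036 28
5.2167 0.36809108594035633 38
5.2667 0.568646543614852 47
5.3167 0.7591401893954055 48
5.3667 0.9522935155790906 52
5.4167 1.1408616094707948 51
[ 0.43598715 -0.05230824  0.09687649] [ 6.98886151e-04 -7.97679261e-01  1.61451265e-01]
```

The platter runs free at about 3.85 rad/s. I'll hover above the brake point while it runs down.

Emit:
{"op": "carry_out", "data": {
  "travel": [
    [0.09,0.078,-0.02],
    [0.09,0.078,-0.02],
    [0.09,0.078,-0.02],
    [0.09,0.078,-0.02],
    [0.09,0.078,-0.02]
  ],
  "delta_rot": [
    [0,0,0],
    [0,0,0],
    [0,0,0],
    [0,0,0],
    [0,0,0]
  ]
}}

```text
time_s: 5.88
tcp_pos: [0.4629, -0.0294, 0.0913]
eef_rot: [-3.141, 0.001, 0.328]
ft_force: [-0.4, -0.1, 0.3]
opening: 0.0
```

Emit:
{"op": "carry_out", "data": {
  "travel": [
    [0,0,0],
    [0,0,0],
    [0,0,0],
    [0,0,0],
    [0,0,0]
  ],
  "delta_rot": [
    [0,0,0],
    [0,0,0],
    [0,0,0],
    [0,0,0],
    [0,0,0]
  ]
}}

```text
time_s: 6.3
tcp_pos: [0.4635, -0.0294, 0.0916]
eef_rot: [3.141, -0.0, 0.328]
ft_force: [0.3, 0.3, 0.6]
opening: 0.002
```

Emit:
{"op": "carry_out", "data": {
  "travel": [
    [0,0,0],
    [0,0,0],
    [0,0,0],
    [0,0,0],
    [0,0,0]
  ],
  "delta_rot": [
    [0,0,0],
    [0,0,0],
    [0,0,0],
    [0,0,0],
    [0,0,0]
  ]
}}

```text
time_s: 6.72
tcp_pos: [0.4635, -0.0292, 0.0915]
eef_rot: [-3.142, 0.0, 0.328]
ft_force: [-0.5, -0.1, -0.1]
opening: 0.002
```

Run:
```python
from h import *
for k in range(6):
    t,a,n=red(); print(t,a,n)
s=manip.state();print(s["tcp_pos"],s["ft_force"])
```

```text
6.7167 -0.5869466047687286 24
6.7667 -0.40956453104671997 29
6.8167 -0.2592829064148914 36
6.8667 -0.11187808706985258 41
6.9167 0.05050120738037123 42
6.9667 0.20849838573835688 46
[ 0.46352453 -0.02926087  0.09150644] [ 0.2105754  -0.48202374 -0.38945827]
```

Emit:
{"op": "carry_out", "data": {
  "travel": [
    [0,0,0],
    [0,0,0],
    [0,0,0],
    [0,0,0],
    [0,0,0]
  ],
  "delta_rot": [
    [0,0,0],
    [0,0,0],
    [0,0,0],
    [0,0,0],
    [0,0,0]
  ]
}}

```text
time_s: 7.43
tcp_pos: [0.4635, -0.0292, 0.0915]
eef_rot: [-3.142, -0.0, 0.328]
ft_force: [-0.1, 1.1, 0.1]
opening: -0.001
```

Emit:
{"op": "carry_out", "data": {
  "travel": [
    [0,0,0],
    [0,0,0],
    [0,0,0],
    [0,0,0],
    [0,0,0]
  ],
  "delta_rot": [
    [0,0,0],
    [0,0,0],
    [0,0,0],
    [0,0,0],
    [0,0,0]
  ]
}}

```text
time_s: 7.85
tcp_pos: [0.4635, -0.0293, 0.0915]
eef_rot: [-3.142, 0.0, 0.328]
ft_force: [0.2, 0.0, 0.5]
opening: -0.002
```

Emit:
{"op": "carry_out", "data": {
  "travel": [
    [0,0,0],
    [0,0,0],
    [0,0,0],
    [0,0,0],
    [0,0,0]
  ],
  "delta_rot": [
    [0,0,0],
    [0,0,0],
    [0,0,0],
    [0,0,0],
    [0,0,0]
  ]
}}

```text
time_s: 8.27
tcp_pos: [0.4635, -0.0293, 0.0915]
eef_rot: [-3.142, 0.0, 0.328]
ft_force: [-0.1, -0.4, -0.2]
opening: 0.0
```

Emit:
{"op": "carry_out", "data": {
  "travel": [
    [0,0,0],
    [0,0,0],
    [0,0,0],
    [0,0,0],
    [0,0,0]
  ],
  "delta_rot": [
    [0,0,0],
    [0,0,0],
    [0,0,0],
    [0,0,0],
    [0,0,0]
  ]
}}

```text
time_s: 8.68
tcp_pos: [0.4635, -0.0293, 0.0915]
eef_rot: [3.142, -0.0, 0.328]
ft_force: [-0.3, -0.0, 0.6]
opening: -0.002
```

Emit:
{"op": "carry_out", "data": {
  "travel": [
    [0,0,0],
    [0,0,0],
    [0,0,0],
    [0,0,0],
    [0,0,0]
  ],
  "delta_rot": [
    [0,0,0],
    [0,0,0],
    [0,0,0],
    [0,0,0],
    [0,0,0]
  ]
}}

```text
time_s: 9.1
tcp_pos: [0.4635, -0.0293, 0.0915]
eef_rot: [-3.142, -0.0, 0.328]
ft_force: [-0.2, -1.1, 0.3]
opening: -0.001
```

Run:
```python
from h import *
for k in range(3):
    t,a,n=red(); print(t,a,n)
```

```text
9.1 -0.374082276995682 30
9.15 -0.2632061222164346 36
9.2 -0.1578937928494737 38
```

Emit:
{"op": "carry_out", "data": {
  "travel": [
    [0,0,0],
    [0,0,0],
    [0,0,0],
    [0,0,0],
    [0,0,0]
  ],
  "delta_rot": [
    [0,0,0],
    [0,0,0],
    [0,0,0],
    [0,0,0],
    [0,0,0]
  ]
}}

```text
time_s: 9.67
tcp_pos: [0.4635, -0.0292, 0.0915]
eef_rot: [-3.142, 0.0, 0.328]
ft_force: [0.0, -0.9, 0.4]
opening: -0.0
```

Emit:
{"op": "carry_out", "data": {
  "travel": [
    [0,0,0],
    [0,0,0],
    [0,0,0],
    [0,0,0],
    [0,0,0]
  ],
  "delta_rot": [
    [0,0,0],
    [0,0,0],
    [0,0,0],
    [0,0,0],
    [0,0,0]
  ]
}}

```text
time_s: 10.08
tcp_pos: [0.4635, -0.0293, 0.0915]
eef_rot: [-3.142, 0.0, 0.328]
ft_force: [-0.4, -0.2, 0.4]
opening: 0.007
```

Emit:
{"op": "carry_out", "data": {
  "travel": [
    [0,0,0],
    [0,0,0],
    [0,0,0],
    [0,0,0],
    [0,0,0]
  ],
  "delta_rot": [
    [0,0,0],
    [0,0,0],
    [0,0,0],
    [0,0,0],
    [0,0,0]
  ]
}}

```text
time_s: 10.5
tcp_pos: [0.4635, -0.0293, 0.0915]
eef_rot: [-3.142, 0.0, 0.328]
ft_force: [-0.2, -0.4, 0.3]
opening: -0.004
```

Emit:
{"op": "carry_out", "data": {
  "travel": [
    [0,0,0],
    [0,0,0],
    [0,0,0],
    [0,0,0],
    [0,0,0]
  ],
  "delta_rot": [
    [0,0,0],
    [0,0,0],
    [0,0,0],
    [0,0,0],
    [0,0,0]
  ]
}}

```text
time_s: 10.92
tcp_pos: [0.4635, -0.0293, 0.0915]
eef_rot: [-3.142, 0.0, 0.328]
ft_force: [-0.1, 0.1, 0.2]
opening: 0.003
```

Emit:
{"op": "carry_out", "data": {
  "travel": [
    [0,0,0],
    [0,0,0],
    [0,0,0],
    [0,0,0],
    [0,0,0]
  ],
  "delta_rot": [
    [0,0,0],
    [0,0,0],
    [0,0,0],
    [0,0,0],
    [0,0,0]
  ]
}}

```text
time_s: 11.33
tcp_pos: [0.4635, -0.0293, 0.0915]
eef_rot: [-3.142, 0.0, 0.328]
ft_force: [-0.6, -0.3, -0.0]
opening: -0.0
```

Emit:
{"op": "carry_out", "data": {
  "travel": [
    [0,0,0],
    [0,0,0],
    [0,0,0],
    [0,0,0],
    [0,0,0]
  ],
  "delta_rot": [
    [0,0,0],
    [0,0,0],
    [0,0,0],
    [0,0,0],
    [0,0,0]
  ]
}}

```text
time_s: 11.75
tcp_pos: [0.4635, -0.0293, 0.0915]
eef_rot: [-3.142, -0.0, 0.328]
ft_force: [-0.6, 0.1, -0.3]
opening: 0.0
```

Emit:
{"op": "carry_out", "data": {
  "travel": [
    [0,0,0],
    [0,0,0],
    [0,0,0],
    [0,0,0],
    [0,0,0]
  ],
  "delta_rot": [
    [0,0,0],
    [0,0,0],
    [0,0,0],
    [0,0,0],
    [0,0,0]
  ]
}}

```text
time_s: 12.17
tcp_pos: [0.4635, -0.0293, 0.0915]
eef_rot: [-3.142, 0.0, 0.328]
ft_force: [-1.0, 0.1, 0.4]
opening: -0.0
```

Run:
```python
from h import *
for k in range(10):
    t,a,n=red(); print(t,a,n)
print(manip.state()["tcp_pos"])
```

```text
12.1667 -1.0550486841205227 20
12.2167 -0.974100037801267 21
12.2667 -0.903297079666793 20
12.3167 -0.8251193884417813 20
12.3667 -0.7589138062279748 23
12.4167 -0.6759706973757629 21
12.4667 -0.6109470000593618 22
12.5167 -0.5352587603797918 23
12.5667 -0.4431156656744557 29
12.6167 -0.37992114853073566 31
[ 0.46352049 -0.02926003  0.09150559]
```

At about 1.45 rad/s and decaying with τ ≈ 8.6 s, the next pass of the mark will be at about 0.7 rad/s near t ≈ 19 s. I'll brake there. First I lower to 8 mm above the ring and wait.

Emit:
{"op": "carry_out", "data": {
  "travel": [
    [0,0,-0.03],
    [0,0,-0.06],
    [0,0,-0.09],
    [0,0,-0.11],
    [0,0,-0.11]
  ],
  "delta_rot": [
    [0,0,0],
    [0,0,0],
    [0,0,0],
    [0,0,0],
    [0,0,0]
  ]
}}

```text
time_s: 13.08
tcp_pos: [0.4618, -0.0289, 0.0562]
eef_rot: [-3.139, 0.003, 0.328]
ft_force: [0.6, 0.3, -0.6]
opening: 0.001
```

Emit:
{"op": "carry_out", "data": {
  "travel": [
    [0,0,0],
    [0,0,0],
    [0,0,0],
    [0,0,0],
    [0,0,0]
  ],
  "delta_rot": [
    [0,0,0],
    [0,0,0],
    [0,0,0],
    [0,0,0],
    [0,0,0]
  ]
}}

```text
time_s: 13.5
tcp_pos: [0.4639, -0.0293, 0.0589]
eef_rot: [3.141, -0.001, 0.328]
ft_force: [-0.5, 0.5, 0.7]
opening: -0.002
```

Emit:
{"op": "carry_out", "data": {
  "travel": [
    [0,0,0],
    [0,0,0],
    [0,0,0],
    [0,0,0],
    [0,0,0]
  ],
  "delta_rot": [
    [0,0,0],
    [0,0,0],
    [0,0,0],
    [0,0,0],
    [0,0,0]
  ]
}}

```text
time_s: 13.92
tcp_pos: [0.4635, -0.0293, 0.0585]
eef_rot: [3.142, -0.0, 0.328]
ft_force: [0.6, 0.0, -0.3]
opening: 0.0
```

Emit:
{"op": "carry_out", "data": {
  "travel": [
    [0,0,0],
    [0,0,0],
    [0,0,0],
    [0,0,0],
    [0,0,0]
  ],
  "delta_rot": [
    [0,0,0],
    [0,0,0],
    [0,0,0],
    [0,0,0],
    [0,0,0]
  ]
}}

```text
time_s: 14.33
tcp_pos: [0.4635, -0.0293, 0.0585]
eef_rot: [-3.142, 0.0, 0.328]
ft_force: [0.6, 0.5, 0.2]
opening: 0.0
```

Emit:
{"op": "carry_out", "data": {
  "travel": [
    [0,0,0],
    [0,0,0],
    [0,0,0],
    [0,0,0],
    [0,0,0]
  ],
  "delta_rot": [
    [0,0,0],
    [0,0,0],
    [0,0,0],
    [0,0,0],
    [0,0,0]
  ]
}}

```text
time_s: 14.75
tcp_pos: [0.4635, -0.0293, 0.0585]
eef_rot: [-3.142, 0.0, 0.328]
ft_force: [-0.7, 0.2, 0.4]
opening: -0.003
```

Emit:
{"op": "carry_out", "data": {
  "travel": [
    [0,0,0],
    [0,0,0],
    [0,0,0],
    [0,0,0],
    [0,0,0]
  ],
  "delta_rot": [
    [0,0,0],
    [0,0,0],
    [0,0,0],
    [0,0,0],
    [0,0,0]
  ]
}}

```text
time_s: 15.17
tcp_pos: [0.4635, -0.0293, 0.0585]
eef_rot: [-3.142, 0.0, 0.328]
ft_force: [0.4, -0.2, -0.2]
opening: 0.001
```

Emit:
{"op": "carry_out", "data": {
  "travel": [
    [0,0,0],
    [0,0,0],
    [0,0,0],
    [0,0,0],
    [0,0,0]
  ],
  "delta_rot": [
    [0,0,0],
    [0,0,0],
    [0,0,0],
    [0,0,0],
    [0,0,0]
  ]
}}

```text
time_s: 15.58
tcp_pos: [0.4635, -0.0293, 0.0585]
eef_rot: [-3.142, 0.0, 0.328]
ft_force: [0.2, -0.3, -0.4]
opening: 0.002
```

Emit:
{"op": "carry_out", "data": {
  "travel": [
    [0,0,0],
    [0,0,0],
    [0,0,0],
    [0,0,0],
    [0,0,0]
  ],
  "delta_rot": [
    [0,0,0],
    [0,0,0],
    [0,0,0],
    [0,0,0],
    [0,0,0]
  ]
}}

```text
time_s: 16.0
tcp_pos: [0.4635, -0.0292, 0.0585]
eef_rot: [3.142, -0.0, 0.328]
ft_force: [0.3, 0.5, 0.7]
opening: -0.001
```

Emit:
{"op": "carry_out", "data": {
  "travel": [
    [0,0,0],
    [0,0,0],
    [0,0,0],
    [0,0,0],
    [0,0,0]
  ],
  "delta_rot": [
    [0,0,0],
    [0,0,0],
    [0,0,0],
    [0,0,0],
    [0,0,0]
  ]
}}

```text
time_s: 16.42
tcp_pos: [0.4635, -0.0293, 0.0585]
eef_rot: [-3.142, -0.0, 0.328]
ft_force: [-0.4, -0.9, 0.2]
opening: -0.0
```

Run:
```python
from h import *
for k in range(4):
    t,a,n=red(); print(t,a,n)
print(manip.state()["tcp_pos"])
```

```text
16.4167 -2.8489164155640134 16
16.4667 -2.8093441920223707 17
16.5167 -2.773980262944225 17
16.5667 -2.741721901973521 18
[ 0.46350025 -0.02925885  0.05847516]
```

Slower than the exponential model predicts. I'll fit viscous plus Coulomb friction to all the data to check that the platter still reaches the mark.

```bash
cat > fit.py <<'E'
import numpy as np
from scipy.optimize import least_squares
D=np.array([(5.0667,-.244),(5.1167,-.026),(5.1667,.18),(5.2167,.368),(5.2667,.569),(5.3167,.759),(5.3667,.952),(5.4167,1.141),
(6.7167,-.587+6.2832),(6.7667,-.41+6.2832),(6.8167,-.259+6.2832),(6.8667,-.112+6.2832),(6.9167,.05+6.2832),(6.9667,.208+6.2832),
(9.1,-.374+12.5664),(9.15,-.263+12.5664),(9.2,-.158+12.5664),
(12.1667,-1.055+18.8496),(12.2667,-.903+18.8496),(12.3667,-.759+18.8496),(12.4667,-.611+18.8496),(12.5667,-.443+18.8496),(12.6167,-.38+18.8496),
(16.4167,-2.849+25.1327),(16.4667,-2.809+25.1327),(16.5167,-2.774+25.1327),(16.5667,-2.742+25.1327)])
t0=5.0667
def th(p,t):
    a,w,c,k=p; s=t-t0; return a-c/k*s+(w+c/k)*(1-np.exp(-k*s))/k
def om(p,t): a,w,c,k=p; return (w+c/k)*np.exp(-k*(t-t0))-c/k
if __name__=="__main__":
    r=least_squares(lambda p:th(p,D[:,0])-D[:,1],[-.2,3.9,.02,.12]); p=r.x
    print(p,np.round(r.fun,3)); 
    for t in np.arange(16.6,28,.5): print(round(t,2),round(th(p,t)-25.1327,3),round(om(p,t),3))
E
python3 fit.py
```

```text
[-0.23013157  4.02269271  0.03598531  0.12851745] [ 0.014 -0.004 -0.011 -0.001 -0.006 -0.001  0.     0.003  0.009 -0.009
 -0.001  0.009  0.003  0.    -0.01  -0.007  0.001  0.024  0.015  0.013
  0.004 -0.027 -0.022  0.002 -0.002 -0.001  0.002]
16.6 -2.717 0.697
17.1 -2.384 0.636
17.6 -2.08 0.579
18.1 -1.804 0.526
18.6 -1.553 0.476
19.1 -1.327 0.429
19.6 -1.124 0.385
20.1 -0.942 0.343
20.6 -0.78 0.304
21.1 -0.637 0.268
21.6 -0.512 0.234
22.1 -0.403 0.202
22.6 -0.31 0.172
23.1 -0.231 0.144
23.6 -0.166 0.117
24.1 -0.113 0.093
24.6 -0.073 0.07
25.1 -0.043 0.048
25.6 -0.025 0.027
26.1 -0.016 0.008
26.6 -0.016 -0.01
27.1 -0.025 -0.027
27.6 -0.042 -0.042
```

The fit says it still reaches the arc, slowly: -0.2 rad at t ≈ 23.3 with 0.13 rad/s. I'll keep watching and brake soon after the red line is safely inside.

Emit:
{"op": "carry_out", "data": {
  "travel": [
    [0,0,0],
    [0,0,0],
    [0,0,0],
    [0,0,0],
    [0,0,0]
  ],
  "delta_rot": [
    [0,0,0],
    [0,0,0],
    [0,0,0],
    [0,0,0],
    [0,0,0]
  ]
}}

```text
time_s: 17.03
tcp_pos: [0.4635, -0.0293, 0.0585]
eef_rot: [-3.142, 0.0, 0.328]
ft_force: [-0.2, -0.5, 1.4]
opening: 0.003
```

Emit:
{"op": "carry_out", "data": {
  "travel": [
    [0,0,0],
    [0,0,0],
    [0,0,0],
    [0,0,0],
    [0,0,0]
  ],
  "delta_rot": [
    [0,0,0],
    [0,0,0],
    [0,0,0],
    [0,0,0],
    [0,0,0]
  ]
}}

```text
time_s: 17.45
tcp_pos: [0.4635, -0.0293, 0.0585]
eef_rot: [-3.142, 0.0, 0.328]
ft_force: [-0.6, -1.4, -0.3]
opening: 0.003
```

Emit:
{"op": "carry_out", "data": {
  "travel": [
    [0,0,0],
    [0,0,0],
    [0,0,0],
    [0,0,0],
    [0,0,0]
  ],
  "delta_rot": [
    [0,0,0],
    [0,0,0],
    [0,0,0],
    [0,0,0],
    [0,0,0]
  ]
}}

```text
time_s: 17.87
tcp_pos: [0.4635, -0.0293, 0.0585]
eef_rot: [-3.142, -0.0, 0.328]
ft_force: [-0.5, 0.1, -0.4]
opening: -0.001
```

Emit:
{"op": "carry_out", "data": {
  "travel": [
    [0,0,0],
    [0,0,0],
    [0,0,0],
    [0,0,0],
    [0,0,0]
  ],
  "delta_rot": [
    [0,0,0],
    [0,0,0],
    [0,0,0],
    [0,0,0],
    [0,0,0]
  ]
}}

```text
time_s: 18.28
tcp_pos: [0.4635, -0.0292, 0.0585]
eef_rot: [-3.142, 0.0, 0.328]
ft_force: [1.1, -0.2, -0.6]
opening: -0.002
```

Emit:
{"op": "carry_out", "data": {
  "travel": [
    [0,0,0],
    [0,0,0],
    [0,0,0],
    [0,0,0],
    [0,0,0]
  ],
  "delta_rot": [
    [0,0,0],
    [0,0,0],
    [0,0,0],
    [0,0,0],
    [0,0,0]
  ]
}}

```text
time_s: 18.7
tcp_pos: [0.4635, -0.0293, 0.0585]
eef_rot: [-3.142, 0.0, 0.328]
ft_force: [-1.0, -0.4, 0.2]
opening: 0.001
```

Emit:
{"op": "carry_out", "data": {
  "travel": [
    [0,0,0],
    [0,0,0],
    [0,0,0],
    [0,0,0],
    [0,0,0]
  ],
  "delta_rot": [
    [0,0,0],
    [0,0,0],
    [0,0,0],
    [0,0,0],
    [0,0,0]
  ]
}}

```text
time_s: 19.12
tcp_pos: [0.4635, -0.0293, 0.0585]
eef_rot: [-3.142, 0.0, 0.328]
ft_force: [-0.3, -0.4, 0.0]
opening: 0.001
```

```bash
cat > see.py <<'E'
from h import *
for k in range(3):
    t,a,n=red(); print(t,a,n)
print(manip.state()["tcp_pos"])
E
python3 see.py
```

```text
19.1167 -1.2137409709437246 22
19.1667 -1.1982507826119981 21
19.2167 -1.1600937961355466 21
[ 0.46347393 -0.02925193  0.05847639]
```

Emit:
{"op": "carry_out", "data": {
  "travel": [
    [0,0,0],
    [0,0,0],
    [0,0,0],
    [0,0,0],
    [0,0,0]
  ],
  "delta_rot": [
    [0,0,0],
    [0,0,0],
    [0,0,0],
    [0,0,0],
    [0,0,0]
  ]
}}

```text
time_s: 19.68
tcp_pos: [0.4635, -0.0293, 0.0585]
eef_rot: [-3.142, 0.0, 0.328]
ft_force: [0.3, -0.6, -0.5]
opening: 0.0
```

Emit:
{"op": "carry_out", "data": {
  "travel": [
    [0,0,0],
    [0,0,0],
    [0,0,0],
    [0,0,0],
    [0,0,0]
  ],
  "delta_rot": [
    [0,0,0],
    [0,0,0],
    [0,0,0],
    [0,0,0],
    [0,0,0]
  ]
}}

```text
time_s: 20.1
tcp_pos: [0.4635, -0.0292, 0.0585]
eef_rot: [-3.142, 0.0, 0.328]
ft_force: [-0.3, 0.2, -0.1]
opening: 0.001
```

Emit:
{"op": "carry_out", "data": {
  "travel": [
    [0,0,0],
    [0,0,0],
    [0,0,0],
    [0,0,0],
    [0,0,0]
  ],
  "delta_rot": [
    [0,0,0],
    [0,0,0],
    [0,0,0],
    [0,0,0],
    [0,0,0]
  ]
}}

```text
time_s: 20.52
tcp_pos: [0.4635, -0.0293, 0.0585]
eef_rot: [3.142, -0.0, 0.328]
ft_force: [0.1, 0.0, -0.0]
opening: -0.002
```

```bash
python3 see.py
```

```text
20.5167 -0.6274683972629491 22
20.5667 -0.6154935814033262 22
20.6167 -0.5869466047687286 24
[ 0.46350425 -0.02927765  0.05851887]
```

Emit:
{"op": "carry_out", "data": {
  "travel": [
    [0,0,0],
    [0,0,0],
    [0,0,0],
    [0,0,0],
    [0,0,0]
  ],
  "delta_rot": [
    [0,0,0],
    [0,0,0],
    [0,0,0],
    [0,0,0],
    [0,0,0]
  ]
}}

```text
time_s: 21.08
tcp_pos: [0.4635, -0.0293, 0.0585]
eef_rot: [-3.142, -0.0, 0.328]
ft_force: [0.3, -0.3, -0.5]
opening: 0.002
```

Emit:
{"op": "carry_out", "data": {
  "travel": [
    [0,0,0],
    [0,0,0],
    [0,0,0],
    [0,0,0],
    [0,0,0]
  ],
  "delta_rot": [
    [0,0,0],
    [0,0,0],
    [0,0,0],
    [0,0,0],
    [0,0,0]
  ]
}}

```text
time_s: 21.5
tcp_pos: [0.4635, -0.0293, 0.0585]
eef_rot: [3.142, 0.0, 0.328]
ft_force: [-0.2, -0.3, 0.5]
opening: 0.001
```

```bash
python3 see.py
```

```text
21.5 -0.304937148740998 32
21.55 -0.2913066578684287 33
21.6 -0.2777920019177449 31
[ 0.46350157 -0.02925961  0.05849407]
```

The line is just entering the arc at about 0.27 rad/s. I'll wait five rows, then lower gently to the ring at about 5 N.

Emit:
{"op": "carry_out", "data": {
  "travel": [
    [0,0,0],
    [0,0,0],
    [0,0,-0.006],
    [0,0,-0.012],
    [0,0,-0.018]
  ],
  "delta_rot": [
    [0,0,0],
    [0,0,0],
    [0,0,0],
    [0,0,0],
    [0,0,0]
  ]
}}

```text
time_s: 22.07
tcp_pos: [0.4634, -0.0292, 0.0529]
eef_rot: [-3.142, 0.0, 0.328]
ft_force: [0.3, 0.2, -0.3]
opening: 0.004
```

Emit:
{"op": "carry_out", "data": {
  "travel": [
    [0,0,-0.005],
    [0,0,-0.009],
    [0,0,-0.011],
    [0,0,-0.011],
    [0,0,-0.011]
  ],
  "delta_rot": [
    [0,0,0],
    [0,0,0],
    [0,0,0],
    [0,0,0],
    [0,0,0]
  ]
}}

```text
time_s: 22.48
tcp_pos: [0.4635, -0.0294, 0.05]
eef_rot: [3.141, 0.0, 0.328]
ft_force: [-2.6, -0.9, 4.4]
opening: 0.001
```

```bash
python3 see.py; python3 -c "
from h import *;print(manip.state()['ft_force'])"
```

```text
22.4833 -0.12094338126049564 42
22.5333 -0.12094338126049564 42
22.5833 -0.11828979586046451 41
[ 0.46350905 -0.02940887  0.05001312]
[-3.28083764 -1.45561657  4.94567634]
```

It stopped at -0.12 rad, inside ±0.26, and is held at 5 N with a mostly radial side load. I'll release very gently.

Emit:
{"op": "carry_out", "data": {
  "travel": [
    [0,0,0.0002],
    [0,0,0.0004],
    [0,0,0.0006],
    [0,0,0.0008],
    [0,0,0.001]
  ],
  "delta_rot": [
    [0,0,0],
    [0,0,0],
    [0,0,0],
    [0,0,0],
    [0,0,0]
  ]
}}

```text
time_s: 23.05
tcp_pos: [0.4635, -0.0292, 0.0501]
eef_rot: [-3.142, -0.0, 0.328]
ft_force: [-2.3, -0.5, 2.9]
opening: 0.001
```

```bash
python3 see.py; python3 -c "
from h import *;print(manip.state()['ft_force'])"
```

```text
23.05 -0.12094338126049564 42
23.1 -0.12094338126049564 42
23.15 -0.12094338126049564 42
[ 0.46346385 -0.02921928  0.05003774]
[-1.37117227 -0.07465313  3.02147476]
```

Emit:
{"op": "carry_out", "data": {
  "travel": [
    [0,0,0.0002],
    [0,0,0.0004],
    [0,0,0.0006],
    [0,0,0.0008],
    [0,0,0.001]
  ],
  "delta_rot": [
    [0,0,0],
    [0,0,0],
    [0,0,0],
    [0,0,0],
    [0,0,0]
  ]
}}

```text
time_s: 23.62
tcp_pos: [0.4635, -0.0291, 0.0502]
eef_rot: [-3.141, -0.0, 0.328]
ft_force: [0.9, 0.8, -0.5]
opening: -0.002
```

Emit:
{"op": "carry_out", "data": {
  "travel": [
    [0,0,0.0004],
    [0,0,0.001],
    [0,0,0.002],
    [0,0,0.004],
    [0,0,0.008]
  ],
  "delta_rot": [
    [0,0,0],
    [0,0,0],
    [0,0,0],
    [0,0,0],
    [0,0,0]
  ]
}}

```text
time_s: 24.03
tcp_pos: [0.4634, -0.0292, 0.0528]
eef_rot: [-3.141, 0.0, 0.328]
ft_force: [-0.0, 0.4, 1.0]
opening: 0.001
```

```bash
python3 see.py; python3 -c "
from h import *;print(manip.state()['ft_force'])"
```

```text
24.0333 -0.12682018593629074 43
24.0833 -0.12682018593629074 43
24.1333 -0.12682018593629074 43
[ 0.4636536  -0.0292839   0.05297805]
[-0.65817143  0.64512229  0.53094818]
```

The platter is free at -0.127 rad. Lift straight up, clear the posts, and check.

Emit:
{"op": "carry_out", "data": {
  "travel": [
    [0,0,0.03],
    [0,0,0.08],
    [0,0,0.16],
    [0,0,0.24],
    [0,0,0.3]
  ],
  "delta_rot": [
    [0,0,0],
    [0,0,0],
    [0,0,0],
    [0,0,0],
    [0,0,0]
  ]
}}

```text
time_s: 24.6
tcp_pos: [0.4641, -0.0294, 0.1454]
eef_rot: [3.141, -0.002, 0.328]
ft_force: [-0.3, -0.3, 0.2]
opening: -0.005
```

Emit:
{"op": "carry_out", "data": {
  "travel": [
    [0,0,0],
    [0,0,0],
    [0,0,0],
    [0,0,0],
    [0,0,0]
  ],
  "delta_rot": [
    [0,0,0],
    [0,0,0],
    [0,0,0],
    [0,0,0],
    [0,0,0]
  ]
}}

```text
time_s: 25.02
tcp_pos: [0.4625, -0.029, 0.1415]
eef_rot: [-3.14, 0.002, 0.328]
ft_force: [0.4, 0.1, -0.3]
opening: -0.001
```

```bash
python3 -c "
from h import *
print(red('end'),red(n='side'));s=manip.state();print(s['tcp_pos'],s['ft_force'],s['joint_velocities'].round(3))"
```

```text
(25.0167, np.float64(-0.12617882450210116), np.int64(40)) (25.0667, np.float64(-0.12617882450210116), np.int64(40))
[ 0.46281358 -0.02911056  0.14177737] [-0.70984225 -1.06757261  0.05374953] [-0.001 -0.001 -0.005 -0.001  0.001 -0.002]
```

View pics/end.png

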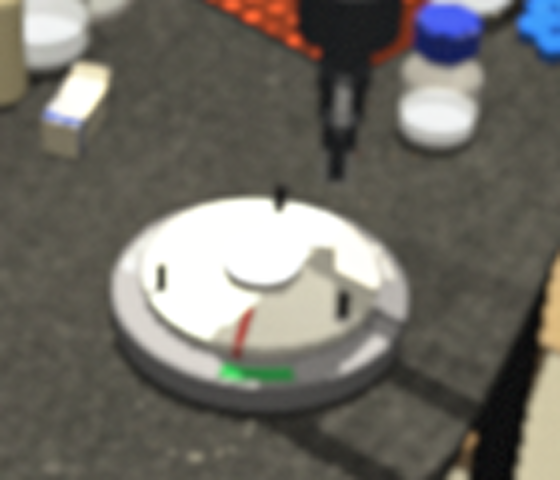

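The red line's end, at (237,355) in the crop, points into the green arc, which spans (222–293, 373). The platter is at rest, the base hasn't shifted and the finger is clear. Handing in.

```bash
python3 -c "
from plant import manip;print(manip.close_job())"
```

```text
the job is handed in; nothing more can be done
None
```

I flicked post_0 counterclockwise to about 3.9 rad/s, and the platter ran untouched for a little over four turns. As the red line entered the arc at about 0.2–0.3 rad/s, I braked it with one fingertip press of about 5 N. I then released slowly, lifted clear, and handed the job in at about 25 s. No verdict was reported.

- **Final position:** the last images put the red line at -0.126 rad (about 7° before the middle of the arc, limit 15°). It read the same before and after the lift, so the platter is at rest.
- **Surroundings:** in the last side picture the base, the carton and the bottle look unmoved. I did not check the vial and the marker again at the end, though the arm never went near them.
- **Things that went off plan:**
  - A trial press before the flick reached about 30 N and set the platter drifting slowly clockwise by about 27°. I moved the flick start back to allow for it.
  - Friction was higher at low speed than I first assumed. A refit predicted the platter would only just reach the arc, but it arrived a little faster than that.

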